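# Read the code on a machined casting

### The job

Take the casting that stands on the code-reading station and stand it in a free place in the green crate, then take the code-marked casting out of the blue crate and stand it upright inside the black ring on the station, with its code turned squarely to the reader's window. When it stands there and you have let go of it, press the green button right down to take the reading, and let it come back up. Set the castings down without dropping them, do not knock the reader, and leave the other castings and the oil bottle standing where they are.

Things in the scene. Friction and masses are not known exactly. Their poses are not given: they have to be found in the camera images.
- coded_mid (a point): Casting to be read: bright aluminium, in the blue crate among two dull dark-grey ones without code. White 18 mm square with black dot code on one side; above it a yellow paint dab 11 mm wide runs over the rim. Size as prev_mid. Point on the axis, 41 mm above the underside; z up, x out through the middle of the code. Starts turned any way.
- coded_face (a point): Middle of the code on that casting: 24 mm from its axis (along x of coded_mid), 60 mm above its underside.
- prev_mid (a point): Casting already read, also bright with code and dab; starts on the station in the ring. All castings: 82 mm high, about 0.26 kg; foot dia 42 mm, 8 mm high; stem dia 30 mm; from 40 mm up to the top a plain round cup dia 48 mm, open on top, grippable on any sides. Point on the axis, 41 mm above the underside.
- blank_a_mid (a point): Dull dark-grey casting without code in the blue crate, a bystander; same shape. Point on its axis, 41 mm above its underside.
- blank_b_mid (a point): The other dull dark-grey casting in the blue crate, a bystander; same shape and point.
- done_mid (a point): A read casting (bright, with code) already standing in the green crate, a bystander; same shape and point.
- oil_mid (a point): White oil bottle, yellow label, red cap, a bystander on the bench; dia 48 mm, 120 mm high, 0.2 kg. Point half-way up.
- crate_todo: Blue open crate, fixed: 270 mm (its x) by 190 mm (its y) outside, 70 mm high, walls and floor 4 mm. Origin at the centre of its underside. Its three castings stand in a row along its x, about 75 mm apart, in any order.
- crate_done: Green open crate, fixed, same size and origin as the blue one. The crates lie left and right of the robot, either way round.
- read_spot (a point): Centre of the painted black ring (inner dia 60 mm) on the station's base plate, 10 mm above the bench; x to the reader, z up. From here: plate x -45 to 190, y +-75 mm; yellow guard on the +y side only, inner face y = 70, x -15 to 135, top 85 mm above the plate; post 25 mm square at x = 165, top 153 mm above the plate.
- reader: Code reader, black box 55 mm long (x), 60 wide, 50 high, fixed to the post. Origin: centre of its round window with red lamps, which looks along its -x at the ring, 85 mm from the ring's centre, 70 mm above the bench. Box top 95 mm above the bench. Beside it on the plate stands a blue jointed air nozzle, 17 mm thick, 121 mm high over the bench: foot at (78, -60) mm from read_spot, orange tip at (47, -47).
- button (a joint): Travel of the green push button in m: 0 up, 0.006 fully pressed; sprung, about 5 N when fully down. Past 0.004 m it takes a reading; keep it down for a moment (0.1 s or more).
- button_top (a point): Centre of the top of the green button (dia 30 mm, pressed straight down). It sits on a fixed yellow and black box 72 by 72 mm, 48 mm high, on the bench between robot and station.
Not all that is in view belongs to the job. What is shaped like the part that bears prev_mid but pink or turquoise is not meant. Leave any pink look-alike of the part that bears button alone.

How it is judged:
By the outcome, as a careful person would: the job done as asked, in the order asked, and still so for the second after the job is handed in, with the robot touching nothing.
It also fails if it takes over 72 s, if anything falls off the work surface, if the arm or the gripper's body presses on something with over 40 N, if the wrist force passes 120 N, or if a joint passes its speed limit or range.

### The arm

A 7-joint arm with a two-finger parallel gripper is mounted at the origin on the work surface. World frame = base frame: x ahead of the robot, y to its left, z up, the work surface at z = 0. Lengths are in m, angles in rad, forces in N, time in s.
With the tool pointing down it reaches from about 0.425 to 0.825 m from the base axis. Payload 3.6 kg.
Tool frame: the origin (TCP) lies between the finger pads; the fingertips stand ctrl.tips_ahead ahead of it and the grasp point (between the pads) lies 8 mm behind it (ctrl.tips_ahead is the distance from the TCP to the fingertips, in m); x points along the fingers, z is the direction in which the jaws open and shut, and the axes are right-handed (so a half turn about x gives the same grasp; the last joint's range is limited). The gripper opens to 93 mm and grips with 3 to 60 N. Pads are 15 mm wide; open, the fingers measure 128 mm over their backs; the gripper's body (75 mm by 188 mm) begins 65 mm behind the grasp point.
Start: joints at [1.25, 0.615, -0.013, 1.423, 0.008, 1.103, -0.04], TCP at [0.189, -0.622, 0.23] pointing down, gripper open.
Joint ranges: [-3.12, 3.12], [-0.3, 2.06], [-1.34, 1.32], [0.26, 2.42], [-1.36, 4.5], [0.01, 1.98], [-2.84, 2.84]. Speed limits (rad/s): [2.79, 2.79, 3.14, 3.14, 3.14, 3.14, 3.14].

### API

Orientations are given as a rotation vector (axis times angle).
In Python, from rig import monitor, cams, ctrl gives the robot as it stands.
- The arm moves only by the tool apply_moves, never from a script. Its argument "series" is text: rows parted by semicolons, each of 7 numbers parted by spaces: the turn, a rotation vector about the tool's x, y, z in rad, then the shift along the tool's x, y, z in units of 60 mm (1.0 is 60 mm), then the closure, from 0 (fully open) to 1 (shut). A call has 1 to 20 rows; each row shifts and turns the commanded pose from where the row before left it, along the tool's axes as they then stand; what a row does not reach is not made up. A row lasts 1/8 s, in which the tool goes at most 62.5 mm and 10.7 degrees, less where a joint would pass 70% of its speed; a pose out of reach is approached as far as the arm can. A call is refused whole if a number of a shift passes 1 or a number of a turn 0.188, either way. A call with a gripper value outside its range is refused whole. The fingers move at their own pace and stop on an object; the grip force is fixed at half the most. Time passes only in rows, so rows that do not move let the fingers close. It gives the time, the measured TCP pose, the force and the opening at its end, in the units of the state.
- monitor.get_obs(): the state, without advancing time (a new reading comes with each control period).
- cams.snapshot(name): name is "scene" or "top"; returns a dict with "image" (420x560x3 uint8, red, green, blue), "z_map" (420x560 float32, m along the optical axis (not along the pixel's ray), 0 where there is no reading), "vertical_fov" (degrees; the focal length in pixels is half the picture's height over the tangent of half this angle, whatever the lens; pixels are square), "cx", "cy" (the principal point, pixels), "extrinsics" (4x4, takes a point from camera to world coordinates). Camera axes: x right, y down, z forward; pixel columns grow to the right and rows downward; lengths in m; the calibration is good to about 2 mm. A picture is of the moment at which its call begins.
- ctrl.sign_off(): hands the job in, once; it reports no verdict.
The state is a dict: "clock": time; "joint_pos": joint angles; "qvel": joint speeds; "joint_torque": joint torques, N m; "tool_pos": TCP position; "ee_rot": TCP orientation; "contact_force": force on the tool from outside, world axes, zero at the start; "wrist_torque": the same for the moment, N m; "gripper_width": finger opening in m.
Only numpy, scipy, OpenCV 4.12 (cv2) and the standard library are available. Lean on these libraries where they do the work, as an engineer would, in place of code of your own. Each camera call takes 0.05 s, during which the arm holds its last target. There are 200 camera calls.

## Working session

There is one attempt and no reset: what is moved stays moved. The work goes in short steps, Python scripts to look and compute and a tool call to move; the robot and the scene stay as the last step left them, time stands still between calls to the robot, and variables do not carry over. Pictures are saved under pics/ and viewed, about 8 in all and at most 12, crops included, and the job is handed in when it is done.

Besides the shell and the picture viewer there is one more tool, called after "Emit:" by a JSON object that holds its "method" and its "body", one argument or row to a line. apply_moves: Moves the arm, as the interface text tells. Its arguments: {"type":"object","properties":{"series":{"type":"string"}},"required":["series"]}

```bash
ls; mkdir -p pics; cat > h.py <<'E'
import numpy as np, cv2
from rig import monitor, cams, ctrl
from scipy.spatial.transform import Rotation as R
def snap(n):
    s=cams.snapshot(n); d=s["z_map"]; f=d.shape[0]/2/np.tan(np.radians(s["vertical_fov"])/2)
    v,u=np.mgrid[:d.shape[0],:d.shape[1]]
    P=np.stack([(u-s["cx"])/f*d,(v-s["cy"])/f*d,d],-1)
    E=np.array(s["extrinsics"]); W=P@E[:3,:3].T+E[:3,3]; W[d==0]=np.nan
    s["f"]=f; s["W"]=W; return s
def save(name,im,k=1):
    cv2.imwrite("pics/"+name,cv2.resize(im[...,::-1].copy(),None,fx=k,fy=k,interpolation=cv2.INTER_CUBIC))
E
python3 - <<'E'
from h import *
o=monitor.get_obs(); print(o, ctrl.tips_ahead)
print(R.from_rotvec(o["ee_rot"]).as_matrix().round(3))
for n in("scene","top"):
    s=snap(n); save(n+"0.png",s["image"],1.4); np.savez(n+"0.npz",image=s["image"],W=s["W"]); print(n,s["f"],np.array(s["extrinsics"]).round(3))
E
```

```text
pics
{'clock': 0.0, 'joint_pos': array([ 1.24950526,  0.61592676, -0.01261103,  1.42487456,  0.00812635,
        1.10341198, -0.04043874]), 'qvel': array([ 2.02711720e-05, -5.05318142e-04, -7.24120870e-04, -1.71363935e-03,
       -5.85130124e-04, -1.47224827e-03,  4.55573120e-04]), 'joint_torque': array([ 3.96881096e-04, -4.58932400e+01,  2.09002113e-01, -1.65741241e+01,
       -6.10447093e-02,  2.06117809e-02,  2.46109948e-04]), 'tool_pos': array([ 0.18862922, -0.6212333 ,  0.22848435]), 'ee_rot': array([ 0.99085741,  1.33652716, -0.98840005]), 'contact_force': array([-0.05540914,  1.42943596, -0.07036858]), 'wrist_torque': array([ 0.06751173,  0.00162737, -0.00796096]), 'gripper_width': 0.09297228700726985} 0.011
[[-0.001  0.957  0.291]
 [ 0.002  0.291 -0.957]
 [-1.    -0.    -0.003]]
scene 439.5587627935698 [[-0.168  0.787 -0.593  1.062]
 [ 0.986  0.144 -0.088  0.07 ]
 [ 0.017 -0.6   -0.8    0.875]
 [ 0.     0.     0.     1.   ]]
top 388.5223519120975 [[ 5.300e-02 -9.770e-01  2.060e-01  2.480e-01]
 [-9.990e-01 -5.100e-02  1.100e-02 -2.600e-02]
 [-1.000e-03 -2.060e-01 -9.790e-01  1.029e+00]
 [ 0.000e+00  0.000e+00  0.000e+00  1.000e+00]]
```

View pics/scene0.png

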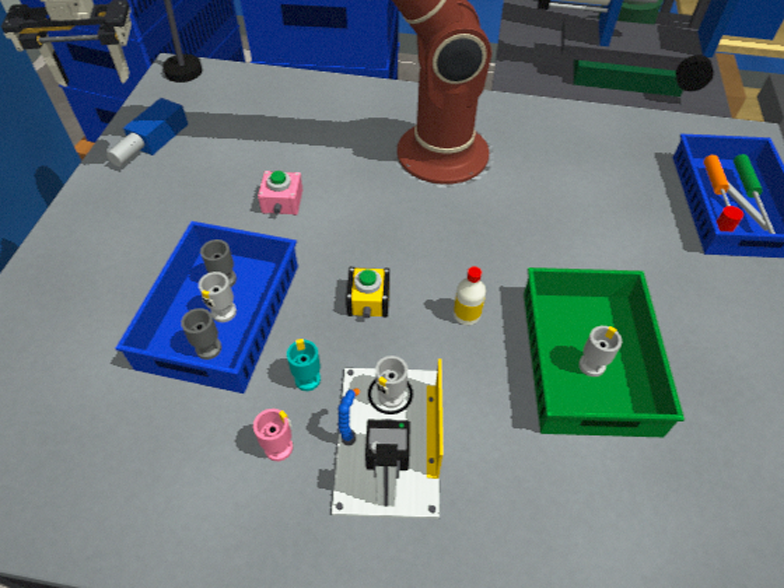

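View pics/top0.png

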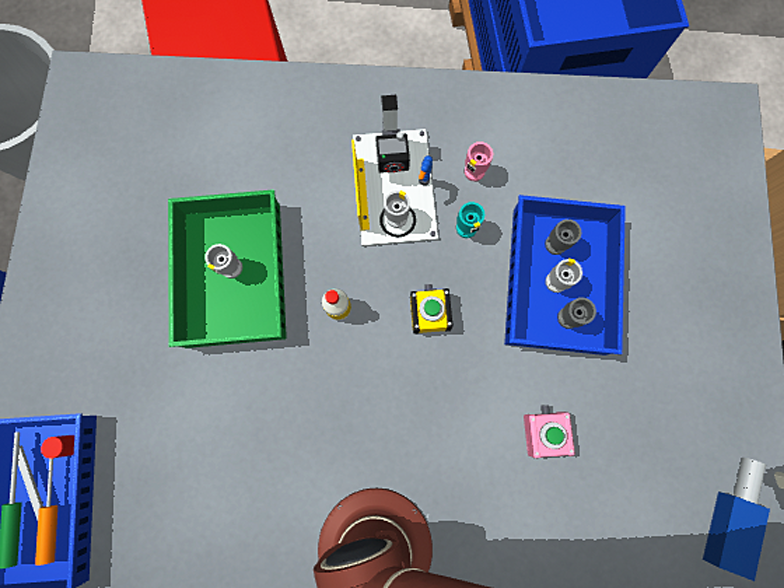

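The scene view (scaled 1.4x) shows the station casting at (391,378) and the blue crate's bright casting at (216,296), standing between dark ones at (216,258) and (201,330). In the top view (also 1.4x) these are at (397,212), (567,275), (565,237) and (578,313). 

Look-alikes by top pixel, all to be left alone:
- turquoise (470,218) and pink (479,160) castings
- the green crate's casting (222,260)
- pink button box (550,435)

The real button is at (432,307).

```bash
cat > m.py <<'E'
from h import *
from scipy.optimize import least_squares
def near(W,u,v,r=22):
    m=np.zeros(W.shape[:2],bool); u,v=int(u/1.4),int(v/1.4); m[v-r:v+r,u-r:u+r]=1; return m
def rim(s,u,v,zb,r=22,rad=.024):
    W=s["W"]; m=near(W,u,v,r)&(np.abs(W[...,2]-zb-.082)<.006)
    P=W[m]; q=least_squares(lambda c:np.maximum(np.hypot(P[:,0]-c[0],P[:,1]-c[1])-rad,0)+np.minimum(np.hypot(P[:,0]-c[0],P[:,1]-c[1])-rad+.006,0),P[:,:2].mean(0),loss="soft_l1",f_scale=.002)
    return q.x,len(P),np.percentile(P[:,2],[10,50,90])
def dab(s,u,v,c,zb,r=22):
    W=s["W"]; h=cv2.cvtColor(s["image"],cv2.COLOR_RGB2HSV).astype(int)
    m=near(W,u,v,r)&(h[...,0]>18)&(h[...,0]<34)&(h[...,1]>130)&(h[...,2]>110)&(W[...,2]>zb+.05)&(np.hypot(W[...,0]-c[0],W[...,1]-c[1])<.03)
    P=W[m]
    if len(P)==0: return None
    a=P[:,:2].mean(0)-c
    return len(P),np.degrees(np.arctan2(a[1],a[0])).round(1),np.hypot(*a).round(4),P[:,2].min().round(3),P[:,2].max().round(3)
E
python3 - <<'E'
from m import *
px=dict(prev=((391,378),(397,212),.01),coded=((216,296),(567,275),.004),ba=((216,258),(565,237),.004),bb=((201,330),(578,313),.004),done=((601,345),(222,260),.004),turq=((304,362),(470,218),0))
for i,n in enumerate(("scene","top")):
    s=dict(np.load(n+"0.npz"))
    for k,p in px.items():
        try:
            c,N,z=rim(s,*p[i],p[2]); print(n,k,c.round(4),N,z.round(4),dab(s,*p[i],c,p[2]))
        except Exception as e: print(n,k,e)
    W=s["W"]; im=s["image"].astype(int); X,Y,Z=np.moveaxis(W,-1,0)
    wh=(im.min(-1)>140)&(np.abs(Z-.01)<.004)&(X>.4)&(np.abs(Y)<.25)
    r=cv2.minAreaRect((W[wh][:,:2]*1000).astype(np.float32)); print("plate",r, cv2.boxPoints(r).round(0).tolist())
    hs=cv2.cvtColor(s["image"],cv2.COLOR_RGB2HSV).astype(int)
    g=(hs[...,0]>45)&(hs[...,0]<80)&(hs[...,1]>100)&near(W,*((368,278),(432,307))[i],18)&(Z>.04); print("btn",W[g].mean(0),np.median(Z[g]),g.sum())
    for nm,lo,hi,y0,y1 in(("green",45,80,.15,.6),("blue",105,130,-.6,-.12)):
        q=(hs[...,0]>lo)&(hs[...,0]<hi)&(hs[...,1]>100)&(np.abs(Z-.07)<.004)&(Y>y0)&(Y<y1)&(X>.25)&(X<.9)
        print(nm,q.sum(),cv2.minAreaRect((W[q][:,:2]*1000).astype(np.float32)))
    q=(im.max(-1)<70)&(np.abs(Z-.095)<.004)&(np.abs(Y)<.2)&(X>.5); print("reader",q.sum(),cv2.minAreaRect((W[q][:,:2]*1000).astype(np.float32)))
    q=(im[...,0]>120)&(im[...,2]<60)&(np.abs(Z-.095)<.006)&(np.abs(Y)<.2)&(X>.5)
    if q.sum()>4: print("guard",q.sum(),cv2.minAreaRect((W[q][:,:2]*1000).astype(np.float32)))
    q=(im[...,0]>130)&(im[...,1]<60)&(Z>.1)&(np.abs(Y)<.4); print("oilcap",q.sum(),W[q].mean(0),Z[q].max())
    q=(im[...,2]>im[...,0]+50)&(Z>.03)&(np.abs(Y)<.15)&(X>.55)&(im[...,2]>im[...,1]+40); print("nozzle",W[q].min(0),W[q].max(0))
E
```

```text
scene prev [ 0.61   -0.0075] 186 [0.088  0.0916 0.093 ] (26, np.float64(-23.2), np.float64(0.0215), np.float64(0.074), np.float64(0.094))
scene coded [ 0.5302 -0.3194] 241 [0.0816 0.085  0.0872] (22, np.float64(-146.2), np.float64(0.0113), np.float64(0.077), np.float64(0.089))
scene ba [ 0.4581 -0.3348] 229 [0.0819 0.085  0.0871] None
scene bb [ 0.5736 -0.3203] 172 [0.0817 0.0851 0.0869] None
scene done [0.4927 0.3075] 171 [0.0816 0.0852 0.087 ] (42, np.float64(148.7), np.float64(0.0203), np.float64(0.068), np.float64(0.088))
scene turq [ 0.5993 -0.1459] 176 [0.0778 0.0811 0.0834] (39, np.float64(-158.4), np.float64(0.0199), np.float64(0.062), np.float64(0.085))
plate ((665.7114868164062, 11.1949462890625), (281.3810729980469, 404.88482666015625), 31.659955978393555) [[440.0, 110.0], [652.0, -235.0], [892.0, -87.0], [679.0, 257.0]]
btn [ 0.42704156 -0.07918295  0.06788562] 0.06865727894659623 112
green 1545 ((480.2960205078125, 302.9544677734375), (281.3493347167969, 199.73202514648438), 8.224827766418457)
blue 1385 ((501.405517578125, -325.6482849121094), (200.00303649902344, 281.18
[... 1176 characters left out ...]
, [546.0, -176.0], [814.0, -138.0], [781.0, 94.0]]
btn [ 0.42070732 -0.07817703  0.06849381] 0.0686119805618079 104
green 1175 ((477.5418701171875, 305.57470703125), (278.94647216796875, 199.25086975097656), 8.340213775634766)
blue 1143 ((499.2874755859375, -323.2681579589844), (199.1836700439453, 279.5005187988281), 86.90367126464844)
reader 191 ((713.1162109375, 8.598272323608398), (55.760536193847656, 57.6269416809082), 6.805603504180908)
guard 87 ((660.4767456054688, 15.655029296875), (146.02017211914062, 119.455810546875), 8.444316864013672)
oilcap 60 [0.42138135 0.09589075 0.11902542] 0.12251731155538681
nozzle [ 0.66077973 -0.06574612  0.03166605] [ 0.69442503 -0.04683138  0.12105869]
```

```bash
cat >> m.py <<'E'
def rim2(s,g,zb,R0=.034,rad=.024):
    W=s["W"]; c=np.array(g,float)
    for _ in range(4):
        m=(np.hypot(W[...,0]-c[0],W[...,1]-c[1])<R0)&(np.abs(W[...,2]-zb-.082)<.005); P=W[m]
        def f(c):
            r=np.hypot(P[:,0]-c[0],P[:,1]-c[1]); return np.maximum(r-rad,0)+np.minimum(r-rad+.005,0)
        c=least_squares(f,c,loss="soft_l1",f_scale=.002).x
    return c,len(P)
def dab2(s,c,zb):
    W=s["W"]; h=cv2.cvtColor(s["image"],cv2.COLOR_RGB2HSV).astype(int)
    m=(h[...,0]>18)&(h[...,0]<34)&(h[...,1]>120)&(h[...,2]>100)&(W[...,2]>zb+.05)&(W[...,2]<zb+.09)&(np.hypot(W[...,0]-c[0],W[...,1]-c[1])<.03)
    a=W[m][:,:2].mean(0)-c; return m.sum(),np.degrees(np.arctan2(a[1],a[0])).round(1),np.hypot(*a).round(4)
E
python3 - <<'E'
from m import *
g=dict(prev=((.609,-.006),.01),coded=((.51,-.325),.004),ba=((.565,-.32),.004),bb=((.435,-.335),.004),done=((.491,.309),.004),turq=((.597,-.145),0))
ims=[]
for n in("scene","top"):
    s=dict(np.load(n+"0.npz")); W=s["W"]; im=s["image"].astype(int); X,Y,Z=np.moveaxis(W,-1,0)
    for k,(p,zb) in g.items():
        c,N=rim2(s,p,zb); print(n,k,c.round(4),N,dab2(s,c,zb) if k in("prev","coded","done") else "")
    q=(im[...,0]>100)&(im[...,2]<80)&(im[...,1]>80)&(np.abs(Z-.095)<.006)&(Y>.03)&(Y<.12)&(X>.55)&(X<.8)
    P=W[q][:,:2]; v=np.linalg.svd(P-P.mean(0))[2][0]; print("guard",len(P),P.mean(0),np.degrees(np.arctan2(v[1],v[0])),np.ptp(P@v))
    wh=((im.min(-1)>150)&(np.abs(Z-.01)<.006)&(X>.53)&(X<.85)&(Y<.14)&(Y>-.12)).astype(np.uint8)
    wh=cv2.morphologyEx(wh,cv2.MORPH_OPEN,np.ones((3,3)))>0
    r=cv2.minAreaRect((W[wh][:,:2]*1000).astype(np.float32)); print("plate",r,cv2.boxPoints(r).round(0).tolist())
    q=(im.max(-1)<60)&(np.abs(Z-.01)<.003)&(X>.54)&(X<.66)&(np.abs(Y)<.07); print("ring",q.sum(),W[q].min(0),W[q].max(0))
    for (a,b) in [((216,296),(567,275))]:
        u,v=(a,b)[n=="top"]; u,v=int(u/1.4),int(v/1.4); ims.append(cv2.resize(s["image"][v-25:v+25,u-25:u+25],(380,380),interpolation=cv2.INTER_CUBIC))
save("coded.png",np.hstack(ims))
E
```

```text
scene prev [ 0.61   -0.0075] 181 (np.int64(28), np.float64(-24.4), np.float64(0.0216))
scene coded [ 0.4986 -0.321 ] 141 (np.int64(24), np.float64(-13.5), np.float64(0.0218))
scene ba [ 0.5737 -0.3206] 160 
scene bb [ 0.4296 -0.3435] 127 
scene done [0.4931 0.3077] 162 (np.int64(42), np.float64(149.8), np.float64(0.0205))
scene turq [ 0.5995 -0.1458] 165 
guard 160 [0.66222286 0.07196343] 8.168121235970982 0.14957064130257358
plate ((677.1700439453125, 0.5532989501953125), (237.5553741455078, 148.10008239746094), 8.338040351867676) [[549.0, 57.0], [570.0, -90.0], [805.0, -55.0], [784.0, 91.0]]
ring 95 [ 0.581372   -0.04290247  0.00778094] [0.64037991 0.05536958 0.01285681]
top prev [ 0.6068 -0.0043] 110 (np.int64(22), np.float64(-27.2), np.float64(0.0199))
top coded [ 0.4948 -0.3182] 115 (np.int64(23), np.float64(-16.1), np.float64(0.0204))
top ba [ 0.5704 -0.3182] 105 
top bb [ 0.4261 -0.3413] 119 
top done [0.4894 0.3099] 117 (np.int64(14), np.float64(146.3), np.float64(0.0206))
top turq [ 0.596  -0.1431] 109 
guard 82 [0.64892194 0.07273993] -171.81703238799363 0.14602449002126983
plate ((673.9093017578125, 2.647857666015625), (235.032958984375, 149.20506286621094), 7.8557353019714355) [[547.0, 60.0], [568.0, -87.0], [801.0, -55.0], [780.0, 93.0]]
ring 74 [ 0.56917744 -0.04103861  0.00704585] [0.62605262 0.0261522  0.01256431]
```

View pics/coded.png

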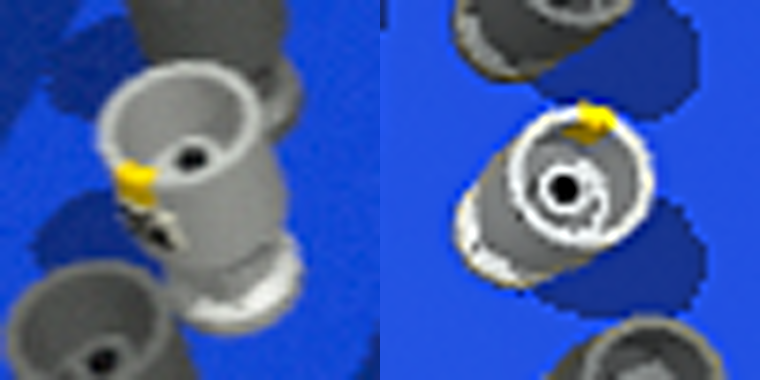

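The close crop confirms the choice. The bright casting in the middle of the blue crate has its yellow dab and code at the scene-left/front side, at (135,180) in the crop, which puts the code's azimuth at about -16°. Next I set up a helper that turns a target pose into tool-axis units.

```bash
cat > plan.py <<'E'
import sys
from h import *
def plan(*targets):
    o=monitor.get_obs(); p=o["tool_pos"].copy(); M=R.from_rotvec(o["ee_rot"]).as_matrix(); psi=np.degrees(np.arctan2(M[1,2],M[0,2]))
    print("t",round(o["clock"],2),"p",p.round(4),"psi",psi.round(2),"tilt",M[:2,0].round(4),"F",o["contact_force"].round(1),"w",round(o["gripper_width"],4),"q",o["joint_pos"].round(2))
    for x,y,z,ps in targets:
        dt=(ps-psi+90)%180-90; psi+=dt; c,s=np.cos(np.radians(psi)),np.sin(np.radians(psi))
        d=np.array([x,y,z])-p; p=np.array([x,y,z])
        print("turn x",(-np.radians(dt)).round(3),"then shift/60mm",np.array([-d[2],-s*d[0]+c*d[1],c*d[0]+s*d[1]]).round(3)/.06)
if __name__=="__main__": plan(*[tuple(map(float,a.split(","))) for a in sys.argv[1:]])
E
python3 plan.py .6084,-.0059,.18,98.1 .6084,-.0059,.065,98.1 .6084,-.0059,.19,98.1 .41,.294,.19,98.3
```

```text
t 0.1 p [ 0.1887 -0.6213  0.2286] psi -73.11 tilt [-0.0007  0.0021] F [-1.2 -0.2  0.6] w 0.0932 q [ 1.25  0.62 -0.01  1.42  0.01  1.1  -0.04]
turn x 0.153 then shift/60mm [ 0.81666667  8.36666667 -9.16666667]
turn x -0.0 then shift/60mm [1.91666667 0.         0.        ]
turn x -0.0 then shift/60mm [-2.08333333  0.          0.        ]
turn x -0.003 then shift/60mm [-0.         -2.55       -5.41666667]
```

Emit:
{"method": "apply_moves", "body": {
  "series": "0.153 0 0 0 0 0 0.2; 0 0 0 0 0.52 -0.57 0.2; 0 0 0 0 0.52 -0.57 0.2; 0 0 0 0 0.52 -0.57 0.2; 0 0 0 0 0.52 -0.57 0.2; 0 0 0 0 0.52 -0.57 0.2; 0 0 0 0 0.52 -0.57 0.2; 0 0 0 0 0.52 -0.57 0.2; 0 0 0 0 0.52 -0.57 0.2; 0 0 0 0 0.52 -0.57 0.2; 0 0 0 0 0.52 -0.57 0.2; 0 0 0 0 0.52 -0.57 0.2; 0 0 0 0 0.52 -0.57 0.2; 0 0 0 0 0.52 -0.57 0.2; 0 0 0 0 0.52 -0.57 0.2; 0 0 0 0 0.52 -0.57 0.2; 0 0 0 0.4 0 0 0.2; 0 0 0 0.4 0 0 0.2; 0 0 0 0 0 0 0.2"
}}

```text
clock: 2.48
tool_pos: [0.5779, -0.0478, 0.1795]
ee_rot: [1.102, 1.278, -1.108]
contact_force: [0.4, 0.5, 0.4]
gripper_width: 0.0748
```

```bash
python3 plan.py .6084,-.0059,.1,98.1; python3 - <<'E'
from m import *
ims=[]
for n in("scene","top"):
    s=snap(n); save(n+"1.png",s["image"]); 
    ims.append(cv2.resize(s["image"][200:360,190:350] if n=="scene" else s["image"][70:230,200:360],(400,400),interpolation=cv2.INTER_CUBIC))
save("above.png",np.hstack(ims))
E
```

```text
t 2.48 p [ 0.5779 -0.0478  0.1795] psi -81.86 tilt [-0.0056  0.0002] F [0.4 0.5 0.4] w 0.0748 q [ 0.08  0.56 -0.06  1.69  0.04  0.9  -1.42]
turn x 0.001 then shift/60mm [ 1.33333333  0.6        -0.61666667]
```

View pics/above.png

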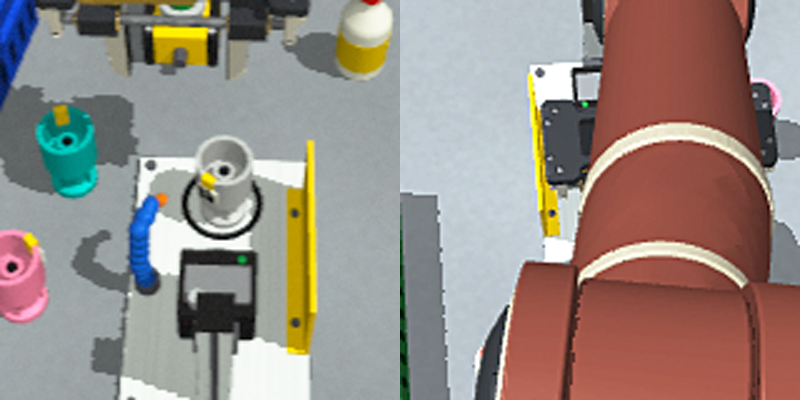

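The casting stands untouched in the ring, seen at (222,165) in the left half. The gripper is still short, because joint-speed limits cut some rows, so I'll finish the approach.

Emit:
{"method": "apply_moves", "body": {
  "series": "0 0 0 0 0.2 -0.21 0.2; 0 0 0 0 0.2 -0.2 0.2; 0 0 0 0 0.2 -0.21 0.2; 0 0 0 0.3 0 0 0.2; 0 0 0 0.3 0 0 0.2; 0 0 0 0 0 0 0.2; 0 0 0 0 0 0 0.2"
}}

```text
clock: 3.45
tool_pos: [0.6108, -0.0054, 0.1463]
ee_rot: [1.104, 1.272, -1.103]
contact_force: [0.3, 0.0, -0.7]
gripper_width: 0.0744
```

```bash
python3 plan.py .6084,-.0059,.067,98.1; python3 - <<'E'
from m import *
s=snap("scene"); save("desc.png",s["image"][180:360,170:370],3)
E
```

```text
t 3.45 p [ 0.6108 -0.0054  0.1463] psi -81.84 tilt [0.0013 0.0003] F [ 0.3  0.  -0.7] w 0.0744 q [ 0.01  0.64 -0.06  1.64  0.04  0.86 -1.5 ]
turn x 0.001 then shift/60mm [ 1.31666667 -0.03333333  0.        ]
```

View pics/desc.png

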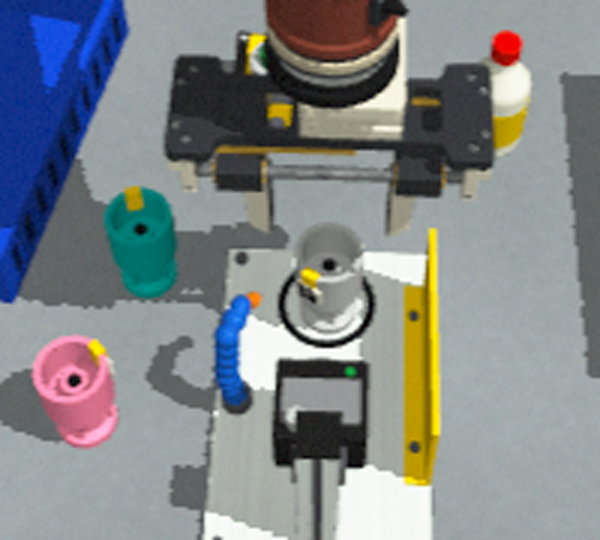

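The fingers at (258,215) and (400,215) straddle the casting at (329,250) evenly, so I'll go down and grip.

Emit:
{"method": "apply_moves", "body": {
  "series": "0 0 0 0.35 -0.02 0 0.2; 0 0 0 0.35 -0.02 0 0.2; 0 0 0 0.3 0 0 0.2; 0 0 0 0.2 0 0 0.2; 0 0 0 0.12 0 0 0.2; 0 0 0 0 0 0 0.2; 0 0 0 0 0 0 0.2; 0 0 0 0 0 0 0.7; 0 0 0 0 0 0 0.7; 0 0 0 0 0 0 0.7; 0 0 0 0 0 0 0.7; 0 0 0 0 0 0 0.7"
}}

```text
clock: 5.0
tool_pos: [0.6077, -0.0062, 0.0666]
ee_rot: [1.104, 1.273, -1.104]
contact_force: [0.1, -0.3, 1.9]
gripper_width: 0.0472
```

```bash
python3 plan.py .6084,-.0059,.187,98.1 .41,.294,.187,98.3
```

```text
t 5.0 p [ 0.6077 -0.0062  0.0666] psi -81.87 tilt [0.0002 0.0002] F [ 0.1 -0.3  1.9] w 0.0472 q [ 0.01  0.74 -0.05  1.71  0.05  0.69 -1.5 ]
turn x 0.001 then shift/60mm [-2.          0.01666667 -0.        ]
turn x -0.003 then shift/60mm [-0.         -2.55       -5.41666667]
```

Emit:
{"method": "apply_moves", "body": {
  "series": "0 0 0 -0.15 0 0 0.7; 0 0 0 -0.3 0 0 0.7; 0 0 0 -0.4 0 0 0.7; 0 0 0 -0.4 0 0 0.7; 0 0 0 -0.4 0 0 0.7; 0 0 0 -0.35 0 0 0.7; 0 0 0 0 -0.2 -0.42 0.7; 0 0 0 0 -0.2 -0.42 0.7; 0 0 0 0 -0.2 -0.42 0.7; 0 0 0 0 -0.2 -0.42 0.7; 0 0 0 0 -0.2 -0.42 0.7; 0 0 0 0 -0.2 -0.42 0.7; 0 0 0 0 -0.2 -0.42 0.7; 0 0 0 0 -0.2 -0.42 0.7; 0 0 0 0 -0.2 -0.42 0.7; 0 0 0 0 -0.2 -0.42 0.7; 0 0 0 0 -0.2 -0.42 0.7; 0 0 0 0 -0.2 -0.42 0.7; 0 0 0 0 -0.1 -0.2 0.7; 0 0 0 0 0 0 0.7"
}}

```text
clock: 7.5
tool_pos: [0.4145, 0.2842, 0.1871]
ee_rot: [1.103, 1.273, -1.102]
contact_force: [-0.3, -0.3, -2.7]
gripper_width: 0.0472
```

```bash
python3 plan.py .41,.294,.0615,98.3; python3 - <<'E'
from m import *
ims=[]
s=snap("scene"); save("green.png",s["image"][130:330,350:500],3)
E
```

```text
t 7.5 p [0.4145 0.2842 0.1871] psi -81.77 tilt [0.0007 0.0004] F [-0.3 -0.3 -2.7] w 0.0472 q [-0.59  0.44 -0.08  1.9   0.05  0.8  -2.12]
turn x -0.001 then shift/60mm [ 2.1        -0.05       -0.16666667]
```

View pics/green.png

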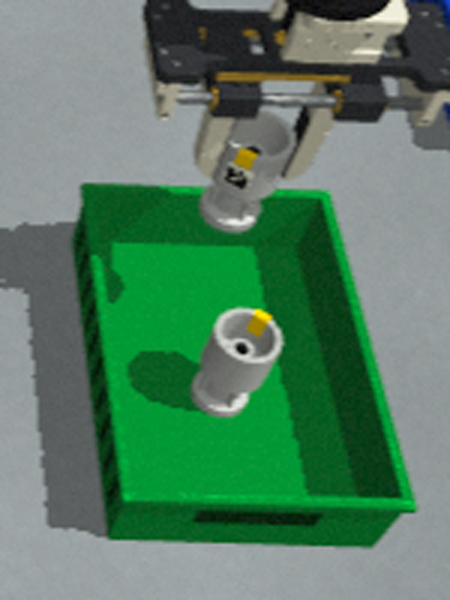

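The casting hangs upright at (245,170), above the free rear part of the green crate. The bystander is at (240,365). I'll lower it.

Emit:
{"method": "apply_moves", "body": {
  "series": "0 0 0 0.3 -0.03 -0.08 0.7; 0 0 0 0.4 -0.02 -0.08 0.7; 0 0 0 0.4 0 0 0.7; 0 0 0 0.4 0 0 0.7; 0 0 0 0.3 0 0 0.7; 0 0 0 0.15 0 0 0.7; 0 0 0 0.1 0 0 0.7; 0 0 0 0 0 0 0.7; 0 0 0 0 0 0 0.7"
}}

```text
clock: 8.68
tool_pos: [0.4109, 0.293, 0.0641]
ee_rot: [1.105, 1.272, -1.103]
contact_force: [0.1, 0.5, -3.5]
gripper_width: 0.0472
```

Emit:
{"method": "apply_moves", "body": {
  "series": "0 0 0 0.02 0 0 0.7; 0 0 0 0.02 0 0 0.7; 0 0 0 0.02 0 0 0.7; 0 0 0 0 0 0 0.7; 0 0 0 0 0 0 0.7"
}}

```text
clock: 9.3
tool_pos: [0.4105, 0.2929, 0.0606]
ee_rot: [1.104, 1.273, -1.104]
contact_force: [-1.3, -0.2, 5.9]
gripper_width: 0.0475
```

Emit:
{"method": "apply_moves", "body": {
  "series": "0 0 0 0 0 0 0.2; 0 0 0 0 0 0 0.2; 0 0 0 0 0 0 0.2; 0 0 0 -0.2 0 0 0.2; 0 0 0 -0.4 0 0 0.2; 0 0 0 -0.5 0 0 0.2; 0 0 0 -0.5 0 0 0.2; 0 0 0 -0.5 0 0 0.2; 0 0 0 -0.1 0 0 0.2; 0 0 0 0 0 0.5 0.2; 0 0 0 0 0 0.6 0.2; 0 0 0 0 0 0.6 0.2; 0 0 0 0 0 0.6 0.2; 0 0 0 0 0 0.6 0.2; 0 0 0 0 0 0.6 0.2; 0 0 0 0 0 0.6 0.2; 0 0 0 0 0 0.6 0.2; 0 0 0 0 0 0 0.2"
}}

```text
clock: 11.55
tool_pos: [0.4498, 0.0104, 0.1912]
ee_rot: [1.107, 1.27, -1.111]
contact_force: [-0.4, 1.0, 0.5]
gripper_width: 0.0742
```

```bash
python3 plan.py .4967,-.3196,.187,75; python3 - <<'E'
from m import *
for n in("scene","top"):
    s=snap(n)
    for k,g in (("prev",(.41,.294)),("done",(.491,.309)),("coded",(.4967,-.3196))):
        try:
            c,N=rim2(s,g,.004); print(n,k,c.round(4),N,dab2(s,c,.004))
        except Exception as e: print(n,k,e)
E
```

```text
t 11.55 p [0.4498 0.0104 0.1912] psi -82.24 tilt [-0.0016 -0.0014] F [-0.4  1.   0.5] w 0.0742 q [-0.04  0.36 -0.04  2.02  0.02  0.76 -1.53]
turn x 0.397 then shift/60mm [0.06666667 2.18333333 5.11666667]
scene prev [0.4127 0.2912] 156 (np.int64(30), np.float64(-23.0), np.float64(0.0211))
scene done [0.493  0.3074] 162 (np.int64(42), np.float64(148.8), np.float64(0.0202))
scene coded [ 0.4989 -0.3207] 145 (np.int64(24), np.float64(-15.9), np.float64(0.0212))
top prev [0.4099 0.2938] 125 (np.int64(12), np.float64(-27.3), np.float64(0.021))
top done [0.4897 0.3103] 115 (np.int64(14), np.float64(146.8), np.float64(0.021))
top coded [ 0.4949 -0.3179] 116 (np.int64(24), np.float64(-16.1), np.float64(0.0201))
```

Prev stands upright in the green crate at (0.411, 0.293) and the bystander hasn't moved. Next is the coded casting.

Emit:
{"method": "apply_moves", "body": {
  "series": "0.133 0 0 0 0 0 0.2; 0.132 0 0 0 0 0 0.2; 0.132 0 0 0 0 0 0.2; 0 0 0 0 0.22 0.51 0.2; 0 0 0 0 0.22 0.51 0.2; 0 0 0 0 0.22 0.51 0.2; 0 0 0 0 0.22 0.51 0.2; 0 0 0 0 0.22 0.51 0.2; 0 0 0 0 0.22 0.51 0.2; 0 0 0 0 0.22 0.51 0.2; 0 0 0 0 0.22 0.51 0.2; 0 0 0 0 0.22 0.51 0.2; 0 0 0 0 0.22 0.51 0.2; 0 0 0 0 0 0 0.2; 0 0 0 0 0 0 0.2"
}}

```text
clock: 13.52
tool_pos: [0.5014, -0.3132, 0.1913]
ee_rot: [1.394, 1.082, -1.392]
contact_force: [-0.0, -0.7, 0.4]
gripper_width: 0.0741
```

```bash
python3 plan.py .4968,-.3196,.061,75; python3 - <<'E'
from m import *
s=snap("scene"); save("blue.png",s["image"][130:290,70:230],3.5)
E
```

```text
t 13.53 p [ 0.5014 -0.3132  0.1913] psi -104.45 tilt [-0.0006  0.0025] F [-0.  -0.7  0.4] w 0.0741 q [ 0.47  0.56  0.09  1.65 -0.06  0.93 -1.24]
turn x 0.01 then shift/60mm [ 2.16666667 -0.05        0.11666667]
```

View pics/blue.png

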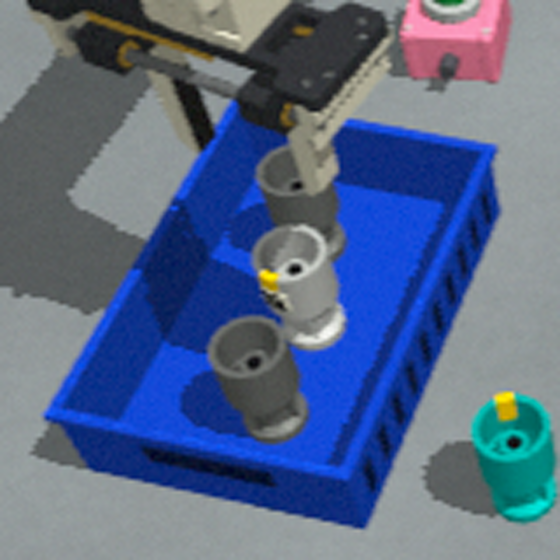

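The coded casting at (295,260) is clear of both dark ones, and the fingers straddle it. I'll descend and grip.

Emit:
{"method": "apply_moves", "body": {
  "series": "0 0 0 0.2 -0.05 0.12 0.2; 0 0 0 0.4 0 0 0.2; 0 0 0 0.4 0 0 0.2; 0 0 0 0.4 0 0 0.2; 0 0 0 0.4 0 0 0.2; 0 0 0 0.25 0 0 0.2; 0 0 0 0.1 0 0 0.2; 0 0 0 0 0 0 0.2; 0 0 0 0 0 0 0.2; 0 0 0 0 0 0 0.7; 0 0 0 0 0 0 0.7; 0 0 0 0 0 0 0.7; 0 0 0 0 0 0 0.7; 0 0 0 0 0 0 0.7"
}}

```text
clock: 15.32
tool_pos: [0.4964, -0.3213, 0.0631]
ee_rot: [1.395, 1.078, -1.394]
contact_force: [-0.1, 2.5, 2.9]
gripper_width: 0.0474
```

```bash
python3 plan.py .4968,-.3196,.191,75.5 .605,-.008,.191,99.6; python3 -c "
from m import *
for n in('scene','top'):
    s=snap(n)
    print(dab2(s,np.array([.4968,-.3196]),.004))"
```

```text
t 15.32 p [ 0.4964 -0.3213  0.0631] psi -104.59 tilt [0.0004 0.001 ] F [-0.1  2.5  2.9] w 0.0474 q [ 0.49  0.73  0.07  1.77 -0.08  0.65 -1.21]
turn x -0.002 then shift/60mm [-2.13333333 -0.         -0.03333333]
turn x -0.421 then shift/60mm [-0.          2.65       -4.81666667]
(np.int64(23), np.float64(-23.4), np.float64(0.0227))
(np.int64(0), np.float64(nan), np.float64(nan))m.py:27: RuntimeWarning: Mean of empty slice.
  a=W[m][:,:2].mean(0)-c; return m.sum(),np.degrees(np.arctan2(a[1],a[0])).round(1),np.hypot(*a).round(4)
  ret = um.true_divide(
```

Emit:
{"method": "apply_moves", "body": {
  "series": "0 0 0 -0.15 0 0 0.7; 0 0 0 -0.3 0 0 0.7; 0 0 0 -0.45 0 0 0.7; 0 0 0 -0.45 0 0 0.7; 0 0 0 -0.45 0 0 0.7; 0 0 0 -0.4 0 0 0.7; -0.14 0 0 0 0 0 0.7; -0.14 0 0 0 0 0 0.7; -0.14 0 0 0 0 0 0.7; 0 0 0 0 0.24 -0.44 0.7; 0 0 0 0 0.24 -0.44 0.7; 0 0 0 0 0.24 -0.44 0.7; 0 0 0 0 0.24 -0.44 0.7; 0 0 0 0 0.24 -0.44 0.7; 0 0 0 0 0.24 -0.44 0.7; 0 0 0 0 0.24 -0.44 0.7; 0 0 0 0 0.24 -0.44 0.7; 0 0 0 0 0.24 -0.44 0.7; 0 0 0 0 0.24 -0.44 0.7; 0 0 0 0 0.24 -0.44 0.7"
}}

```text
clock: 17.92
tool_pos: [0.6043, -0.01, 0.1943]
ee_rot: [1.086, 1.282, -1.09]
contact_force: [-0.1, -0.6, -3.1]
gripper_width: 0.0476
```

Emit:
{"method": "apply_moves", "body": {
  "series": "0 0 0 0 0 0 0.7; 0 0 0 0 0 0 0.7"
}}

```text
clock: 18.18
tool_pos: [0.6039, -0.0114, 0.1944]
ee_rot: [1.086, 1.282, -1.09]
contact_force: [-0.3, -0.4, -3.2]
gripper_width: 0.0481
```

```bash
python3 plan.py .605,-.008,.071,99.6; python3 - <<'E'
from m import *
s=snap("scene"); save("hold.png",s["image"][140:310,190:360],3.5)
p=monitor.get_obs()["tool_pos"]; zb=p[2]-.0591
c,N=rim2(s,p[:2],zb,R0=.026); print(p,c,N,dab2(s,c,zb),dab2(s,p[:2],zb))
E
```

```text
t 18.18 p [ 0.6039 -0.0114  0.1944] psi -80.63 tilt [-0.0015 -0.0021] F [-0.3 -0.4 -3.2] w 0.0481 q [-0.    0.58 -0.03  1.61  0.02  0.96 -1.44]
turn x -0.004 then shift/60mm [ 2.05        0.03333333 -0.05      ]
[ 0.60398314 -0.01185093  0.19451957] [ 0.60607281 -0.01307475] 177 (np.int64(40), np.float64(9.5), np.float64(0.0206)) (np.int64(40), np.float64(5.5), np.float64(0.0225))
```

View pics/hold.png

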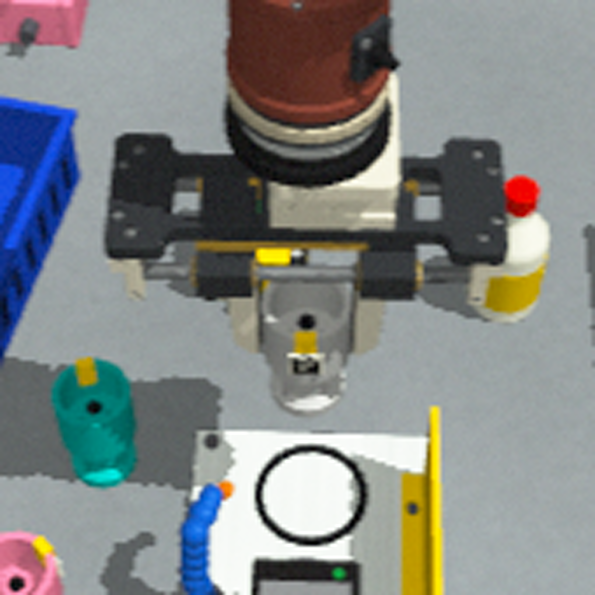

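The code faces the camera (306,364) at azimuth about 9.5°, against 8.1° wanted. The ring at (310,493) is now clear, so I'll fit its centre.

```bash
python3 - <<'E'
from m import *
s=snap("scene"); W=s["W"]; im=s["image"].astype(int)
m=(im.max(-1)<75)&(np.abs(W[...,2]-.01)<.006)&(np.hypot(W[...,0]-.605,W[...,1]+.008)<.045)
P=W[m]; q=least_squares(lambda c:np.hypot(P[:,0]-c[0],P[:,1]-c[1])-c[2],[.605,-.008,.032],loss="soft_l1",f_scale=.002); print(m.sum(),q.x,monitor.get_obs()["gripper_width"])
E
```

```text
145 [ 0.60569302 -0.00829411  0.03294624] 0.04790499573078225
```

Emit:
{"method": "apply_moves", "body": {
  "series": "0.02 0 0 0.3 0.02 -0.08 0.7; 0 0 0 0.4 0 0 0.7; 0 0 0 0.4 0 0 0.7; 0 0 0 0.4 0 0 0.7; 0 0 0 0.25 0 0 0.7; 0 0 0 0.15 0 0 0.7; 0 0 0 0.08 0 0 0.7; 0 0 0 0 0 0 0.7; 0 0 0 0 0 0 0.7"
}}

```text
clock: 19.4
tool_pos: [0.6056, -0.0046, 0.0768]
ee_rot: [1.102, 1.273, -1.101]
contact_force: [-0.3, 0.2, -3.6]
gripper_width: 0.0476
```

```bash
python3 plan.py .6045,-.0072,.069,98.2
```

```text
t 19.4 p [ 0.6056 -0.0046  0.0768] psi -81.7 tilt [0.0015 0.0001] F [-0.3  0.2 -3.6] w 0.0476 q [-0.01  0.72 -0.02  1.71  0.02  0.7  -1.48]
turn x 0.002 then shift/60mm [ 0.13333333 -0.01666667  0.03333333]
```

Emit:
{"method": "apply_moves", "body": {
  "series": "0 0 0 0.06 -0.02 0.03 0.7; 0 0 0 0.03 0 0 0.7; 0 0 0 0.02 0 0 0.7; 0 0 0 0.02 0 0 0.7; 0 0 0 0 0 0 0.7; 0 0 0 0 0 0 0.7"
}}

```text
clock: 20.15
tool_pos: [0.6043, -0.0065, 0.0691]
ee_rot: [1.102, 1.274, -1.101]
contact_force: [-2.8, 0.2, 6.2]
gripper_width: 0.0479
```

Emit:
{"method": "apply_moves", "body": {
  "series": "0 0 0 0 0 0 0.4; 0 0 0 0 0 0 0.2; 0 0 0 0 0 0 0.2; 0 0 0 -0.15 0 0 0.2; 0 0 0 -0.4 0 0 0.2; 0 0 0 -0.5 0 0 0.2; 0 0 0 -0.5 0 0 0.2; 0 0 0 -0.4 0 0 0.2; 0 0 0 0 -0.45 0 0.2; 0 0 0 0 -0.5 0 0.2; 0 0 0 0 -0.5 0 0.2; 0 0 0 0 -0.5 0 0.2; 0 0 0 0 0 0 0.2"
}}

```text
clock: 21.78
tool_pos: [0.4866, -0.024, 0.186]
ee_rot: [1.102, 1.274, -1.103]
contact_force: [0.7, 0.8, 0.3]
gripper_width: 0.0747
```

```bash
python3 plan.py .424,-.0788,.1,98.1; python3 - <<'E'
from m import *
for n in("scene","top"):
    s=snap(n)
    if n=="scene": save("placed.png",s["image"][120:320,170:370],3)
    try:
        c,N=rim2(s,(.6045,-.0065),.01); print(n,c.round(4),N,dab2(s,c,.01),dab2(s,np.array([.605,-.007]),.01))
    except Exception as e: print(n,e)
E
```

```text
t 21.77 p [ 0.4866 -0.024   0.186 ] psi -81.76 tilt [-0.0006 -0.0003] F [0.7 0.8 0.3] w 0.0747 q [ 0.03  0.42 -0.03  1.94  0.02  0.78 -1.44]
turn x 0.003 then shift/60mm [ 1.43333333 -1.16666667  0.75      ]
scene [ 0.6058 -0.0069] 174 (np.int64(26), np.float64(9.7), np.float64(0.0226)) (np.int64(26), np.float64(9.5), np.float64(0.0234))
top [ 0.6045 -0.0065] 0 (np.int64(0), np.float64(nan), np.float64(nan)) (np.int64(0), np.float64(nan), np.float64(nan))m.py:27: RuntimeWarning: Mean of empty slice.
  a=W[m][:,:2].mean(0)-c; return m.sum(),np.degrees(np.arctan2(a[1],a[0])).round(1),np.hypot(*a).round(4)
  ret = um.true_divide(
```

View pics/placed.png

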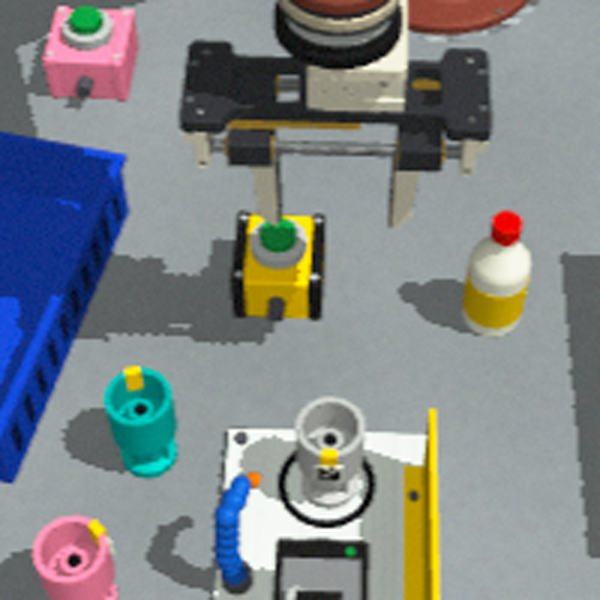

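The casting stands upright in the ring at (330,450), with its code about 1.5° off the reader axis. Now the button at (278,235).

Emit:
{"method": "apply_moves", "body": {
  "series": "0 0 0 0 -0.3 0.2 1; 0 0 0 0 -0.3 0.2 1; 0 0 0 0 -0.3 0.2 1; 0 0 0 0 -0.27 0.15 1; 0 0 0 0.3 0 0 1; 0 0 0 0.4 0 0 1; 0 0 0 0.4 0 0 1; 0 0 0 0.2 0 0 1; 0 0 0 0 0 0 1; 0 0 0 0 0 0 1"
}}

```text
clock: 23.12
tool_pos: [0.4259, -0.0783, 0.1079]
ee_rot: [1.102, 1.273, -1.101]
contact_force: [1.1, 0.6, -0.3]
gripper_width: 0.0004
```

```bash
python3 plan.py .424,-.0788,.0736,98.1; python3 -c "
from m import *
s=snap('scene'); save('btn.png',s['image'][130:260,180:310],4)"
```

```text
t 23.12 p [ 0.4259 -0.0783  0.1079] psi -81.71 tilt [ 0.0014 -0.0001] F [ 1.1  0.6 -0.3] w 0.0004 q [ 0.15  0.48 -0.02  2.16  0.02  0.49 -1.32]
turn x 0.003 then shift/60mm [ 0.56666667 -0.03333333  0.        ]
```

View pics/btn.png

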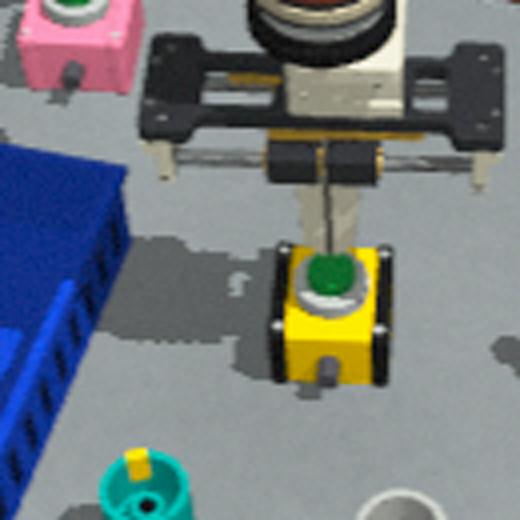

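The shut fingertips at (328,250) are right over the green button (330,272). I'll press in small steps.

Emit:
{"method": "apply_moves", "body": {
  "series": "0 0 0 0.2 -0.03 0 1; 0 0 0 0.2 0 0 1; 0 0 0 0.08 0 0 1; 0 0 0 0.04 0 0 1; 0 0 0 0 0 0 1; 0 0 0 0 0 0 1"
}}

```text
clock: 23.92
tool_pos: [0.4231, -0.0783, 0.0763]
ee_rot: [1.102, 1.275, -1.102]
contact_force: [-1.4, -0.2, 5.0]
gripper_width: 0.0002
```

Emit:
{"method": "apply_moves", "body": {
  "series": "0 0 0 0.03 0 0 1; 0 0 0 0.02 0 0 1; 0 0 0 0 0 0 1; 0 0 0 0 0 0 1"
}}

```text
clock: 24.42
tool_pos: [0.4232, -0.0783, 0.075]
ee_rot: [1.102, 1.274, -1.102]
contact_force: [-5.1, 0.6, 23.3]
gripper_width: 0.0002
```

It is bottomed out: 23 N, against about 5 N of spring. Now release and withdraw.

Emit:
{"method": "apply_moves", "body": {
  "series": "0 0 0 0 0 0 1; 0 0 0 -0.1 0 0 1; 0 0 0 -0.3 0 0 1; 0 0 0 -0.5 0 0 1; 0 0 0 -0.5 0 0 1; 0 0 0 -0.5 0 0 1; 0 0 0 0 0 0.4 1; 0 0 0 0 0 0.5 1; 0 0 0 0 0 0.5 1; 0 0 0 0 0 0.5 1; 0 0 0 0 0 0.4 1; 0 0 0 0 0 0 1; 0 0 0 0 0 0 1"
}}

```text
clock: 26.05
tool_pos: [0.4434, -0.2136, 0.1868]
ee_rot: [1.102, 1.276, -1.101]
contact_force: [-0.6, 0.7, 0.4]
gripper_width: 0.0005
```

```bash
python3 plan.py; python3 - <<'E'
from m import *
for n in("scene","top"):
    s=snap(n); W=s["W"]
    if n=="scene": save("final.png",s["image"],1.4)
    for k,g,zb in (("coded",(.605,-.007),.01),("prev",(.411,.293),.004),("done",(.491,.309),.004),("ba",(.572,-.319),.004),("bb",(.428,-.342),.004)):
        try:
            c,N=rim2(s,g,zb); print(n,k,c.round(4),N,dab2(s,c,zb) if k[0]!="b" else "")
        except Exception as e: print(n,k,e)
    hs=cv2.cvtColor(s["image"],cv2.COLOR_RGB2HSV).astype(int)
    g=(hs[...,0]>45)&(hs[...,0]<80)&(hs[...,1]>100)&(np.hypot(W[...,0]-.424,W[...,1]+.0788)<.02)&(W[...,2]>.04); print("btn z",np.median(W[g][:,2]),g.sum())
    im=s["image"].astype(int); q=(im[...,0]>130)&(im[...,1]<60)&(W[...,2]>.1)&(W[...,2]<.13)&(np.abs(W[...,1]-.096)<.05); print("oil",W[q].mean(0))
E
```

```text
t 26.05 p [ 0.4434 -0.2136  0.1868] psi -81.63 tilt [-0.0004  0.0012] F [-0.6  0.7  0.4] w 0.0005 q [ 0.41  0.43 -0.01  1.93  0.    0.79 -1.02]
scene coded [ 0.6058 -0.0065] 177 (np.int64(26), np.float64(8.5), np.float64(0.0224))
scene prev [0.4128 0.2911] 148 (np.int64(30), np.float64(-23.1), np.float64(0.0204))
scene done [0.4929 0.3073] 163 (np.int64(42), np.float64(148.4), np.float64(0.0202))
scene ba [ 0.5741 -0.3207] 168 
scene bb [ 0.4297 -0.344 ] 131 
btn z 0.06905920785616915 112
oil [0.42856992 0.09550335 0.11703288]
top coded [ 0.6021 -0.0044] 110 (np.int64(23), np.float64(6.7), np.float64(0.0197))
top prev [0.4098 0.2941] 121 (np.int64(12), np.float64(-26.9), np.float64(0.0212))
top done [0.4899 0.3104] 121 (np.int64(14), np.float64(148.3), np.float64(0.0212))
top ba [ 0.572 -0.319] 0 
top bb [ 0.428 -0.342] 0 
btn z 0.06886347516262964 104
oil [0.4223875  0.09552017 0.11891879]
```

View pics/final.png

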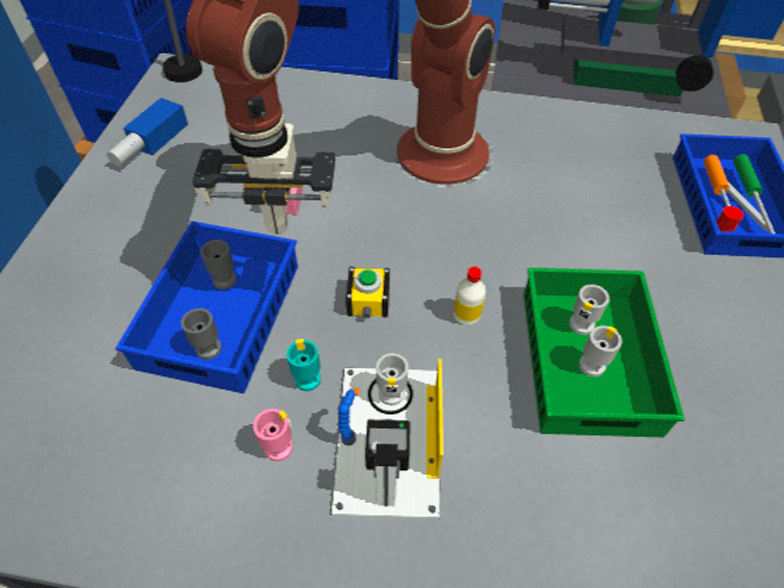

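The final view shows the coded casting in the ring (391,378), prev in the green crate (590,308), and the bystanders unmoved. The button is back up and the arm is clear, so I'm handing the job in.

```bash
python3 -c "
from rig import ctrl
print(ctrl.sign_off())"
```

```text
the job is handed in; nothing more can be done
None
```

The job is done and handed in at about 26 s, well under the 72 s limit. There was no verdict, and the rig gives no sign that the reading itself registered.

- **Previous casting:** it now stands upright in a free place in the green crate, at about (0.411, 0.293). It was lowered until it touched the floor before I let go.
- **Coded casting:** it stands upright inside the ring, within about 2 mm of the centre. Its code points at 7–8.5° by the two cameras, against about 8.1° for the reader's direction.
- **Button:** it bottomed out at 23 N, was held for about 0.5 s and came back up, with its top again at 69 mm.
- **Bystanders:** the oil bottle, the casting already in the green crate and both dark castings have not moved, within measurement noise.

The two cameras disagreed by a steady 2–4 mm (up to about 6 mm on the oil cap and button), so I averaged them. In the last check the arm hid the two dark castings from the top camera, so those were confirmed from the scene camera only.

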